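Fit the right socket on the earth-bar nut

ROBOT

A 6-joint arm with a two-finger parallel gripper is mounted at the origin on a cart in front of the work surface, level with it; the furniture and walls round the work are solid. World frame = base frame: x ahead of the robot, y to its left, z up, the work surface at z = 0. Lengths are in m, angles in rad, forces in N, time in s.
With the tool pointing down it reaches from about 0.25 to 0.775 m from the base axis. Payload 4 kg.
Tool frame: the origin (TCP) lies on the centre line of the jaws, within the pads' length; the fingertips stand 14 mm ahead of it and the grasp point (between the pads) lies 5 mm behind it (robot.tcp_to_tips is the distance from the TCP to the fingertips, in m); z points along the fingers, y is the line along which they close (so a half turn about z gives the same grasp; the last joint's range is limited). The gripper opens to 94 mm and grips with 3 to 60 N. Pads are 16 mm wide; open, the fingers measure 119 mm over their backs; the gripper's body (75 mm by 177 mm) begins 78 mm behind the grasp point.
Start: joints at [-1.295, 0.087, 1.371, -0, 1.684, -0.103], TCP at [0.203, -0.511, 0.181] pointing down, gripper open.
Joint ranges: [-3.1, 3.1], [-0.76, 2.03], [0.27, 2.55], [-1.08, 4.22], [0.17, 2.65], [-2.57, 2.57]. Speed limits (rad/s): [2.79, 2.79, 3.14, 3.14, 3.14, 3.14].

INTERFACE

Orientations are given as [roll, pitch, yaw] about the fixed x, y, z axes, in that order (R = Rz(yaw) Ry(pitch) Rx(roll)).
In Python, from bench import robot gives the robot as it stands.
- The arm moves only by the tool carry_out, never from a script. Its argument "increments" is a list of rows, each a list of 3 entries, a list of its own where there are three numbers: the closure in counts, from 0 (fully open) to 255 (shut), then the shift along the tool's x, y, z in mm, then the turn about the tool's z in degrees. In form: [[fingers, [dx, dy, dz], twist], ...]. A call has 1 to 8 rows; each row shifts and turns the commanded pose from where the row before left it, along the tool's axes as they then stand; what a row does not reach is not made up. A row lasts 1/10 s, in which the tool goes at most 50 mm and 8.59 degrees, less where a joint would pass 70% of its speed; a pose out of reach is approached as far as the arm can. A call with a gripper value outside its range is refused whole. The fingers move at their own pace and stop on an object; the grip force is fixed at half the most. Time passes only in rows, so rows that do not move let the fingers close. It gives the time, the measured TCP pose, the force, the opening and the grip force at its end, in the units of the state.
- robot.get_obs(): the state, without advancing time (a new reading comes with each control period).
- robot.snapshot(name): name is "scene" or "top" or "wrist"; returns the picture (480x640x3 uint8, blue, green, red); there is no depth.
- robot.get_calibration(name): a dict with "vfov" (degrees; the focal length in pixels is half the picture's height over the tangent of half this angle, whatever the lens; pixels are square), "cx", "cy" (the principal point, pixels), "T" (4x4, takes a point from camera to world coordinates). Camera axes: x right, y down, z forward; pixel columns grow to the right and rows downward; lengths in m; the calibration is good to about 2 mm. A picture is of the moment at which its call begins: read the wrist's pose just before it. get_calibration takes no time and is no camera call; for the wrist camera it gives the pose at the moment of the call.
- robot.close_job(): hands the job in; it is judged then, once.
The state is a dict: "time": time; "joint_positions": joint angles; "qvel": joint speeds; "joint_torque": joint torques, N m; "tool_pos": TCP position; "ee_rot": TCP orientation; "wrist_force": force on the tool from outside, world axes, zero at the start; "wrist_torque": the same for the moment, N m; "width": finger opening in m; "finger_force": force on a finger pad.
Only numpy, scipy, OpenCV 4.12 (cv2) and the standard library are available. Lean on these libraries where they do the work, as an engineer would, in place of code of your own. Each camera call takes 0.05 s, during which the arm holds its last target. There are 200 camera calls.

TASK

Find the socket in the tray that fits the hex nut on the copper earth bar: lift a likely one out of the tray, line up its hexagon and lower it over the nut without forcing it, and stand any socket that does not fit back upright in the tray. Finish still holding the fitting socket in the gripper, upright and fully down on the nut: do not let go. The other sockets are then standing in the tray, and the tape measure, side cutter and screwdriver lying about are left alone.

Things in the scene. Friction and masses are not known exactly. Their poses are not given: they have to be found in the camera images.
- socket_a: wide steel socket, 66 mm high, mouth down; a and b look alike. Skirt round, 34 mm; from 33 mm up hexagonal, 34 mm across flats, square hole in top. Hex bore 30 mm deep, flats parallel to the top's: 24 mm across flats in one of a and b (fits, 1 mm play each side), 18 mm in the other (stops on the nut's top). 0.2-0.35 kg. Origin: centre of mouth; z up; x square to a flat (every 60 degrees)
- socket_b: wide steel socket, 66 mm high, mouth down; a and b look alike. Skirt round, 34 mm; from 33 mm up hexagonal, 34 mm across flats, square hole in top. Hex bore 30 mm deep, flats parallel to the top's: 24 mm across flats in one of a and b (fits, 1 mm play each side), 18 mm in the other (stops on the nut's top). 0.2-0.35 kg. Origin: centre of mouth; z up; x square to a flat (every 60 degrees)
- socket_c: slim steel socket, 66 mm high, mouth down, of the same form but only 22 mm in outside diameter and across the flats of its hexagonal top (bore 13 mm): plainly too small for the nut. Origin: centre of the mouth; z up; x square to a flat
- tray: low grey open tray fixed on the worktop, 90 mm (its x) by 210 mm (its y), 28 mm high, walls and floor 4 mm; origin at the centre of its underside. The three sockets stand in it in a row along its y, about 65 mm apart, in any order, a flat of each turned within about 20 degrees of the tray's x
- earth_bar: fixed earth bar: grey base 130 mm (its x) by 50 mm, two black insulators, and on them a copper bar 130 by 40 mm whose top is 36 mm above the worktop; bolts 45 mm either side of the middle stand 8 mm above the copper. Origin at the centre of its underside; x along the bar
- nut_seat (a point): centre of the nut's underside, on a 40 mm washer, 38 mm above the worktop. Nut fixed, hexagonal, 22 mm across flats, 14 mm high, top edge chamfered over 2.5 mm; a 14 mm stud ends 22 mm above this point. z up; x square to a flat of the nut (every 60 degrees). A fitting socket goes down until its mouth stands on the washer, its origin at this point
- tape_measure: tape measure, 37x76x64 mm, origin at the centre of its underside; a bystander, to be left alone
- side_cutter: pliers with two handles lying flat, 72x160x19 mm, origin at the centre of the underside; a bystander, to be left alone
- screwdriver_2: screwdriver lying flat, 21x155x20 mm, origin at the centre of the underside; a bystander, to be left alone
There are look-alikes about, which are no part of the job. Leave any green look-alike of the socket_c alone.

How it is judged:
On the way:
1. the fitting socket is lifted clear out of the tray in the gripper (z of socket_b in the frame of tray above 0.04 m and contact force between the fingers and socket_b above 1 N), for 0.2 s.
At the end, for the whole second after the job is handed in: The fitting socket sits over the nut: its mouth within 3 mm of the washer, centred within 3 mm, upright within 0.06 rad, still, and gripped by the fingers (more than 2 N); the other two sockets stand upright (within 0.15 rad) on the tray's floor, not gripped (horizontal distance between socket_b and nut_seat below 0.003 m and z of socket_b in the frame of nut_seat between -0.003 and 0.003 m and angle between socket_b's own z axis and vertical below 0.06 rad and linear speed of socket_b below 0.02 m/s and contact force between the fingers and socket_b above 2 N and x of socket_a in the frame of tray between -0.041 and 0.041 m and y of socket_a in the frame of tray between -0.101 and 0.101 m and z of each of socket_a, socket_c in the frame of tray below 0.01 m and angle between each of socket_a, socket_c's own z axis and vertical below 0.15 rad and x of socket_c in the frame of tray between -0.041 and 0.041 m and y of socket_c in the frame of tray between -0.101 and 0.101 m and contact force between the fingers and socket_a below 0.5 N and contact force between the fingers and socket_c below 0.5 N); the arm keeps its last pose, push and grip.
It fails at once if the tape measure is displaced by more than 30 mm (distance of tape_measure from where it was at the start of the episode above 0.03 m).
It fails at once if the side cutter is displaced by more than 30 mm (distance of side_cutter from where it was at the start of the episode above 0.03 m).
It fails at once if the screwdriver is displaced by more than 30 mm (distance of screwdriver_2 from where it was at the start of the episode above 0.03 m).
It fails at once if a socket is forced onto the nut or bar with more than 60 N (contact force between any of socket_a, socket_b, socket_c and earth_bar above 60 N).
It also fails if it takes over 54 s, if anything falls off the work surface, if the arm or the gripper's body presses on something with over 40 N, if the wrist force passes 120 N, or if a joint passes its speed limit or range.

## Working session

There is one attempt and no reset: what is moved stays moved. The work goes in short steps, Python scripts to look and compute and a tool call to move; the robot and the scene stay as the last step left them, time stands still between calls to the robot, and variables do not carry over. Pictures are saved under pics/ and viewed, at most 10 in all, crops included, and the job is handed in when it is done.

Besides the shell and the picture viewer there is one more tool, called as name([rows], argument=value, ...), one row to a line, values as JSON. carry_out: Moves the arm, as the interface text tells. Its arguments: {"type":"object","properties":{"increments":{"type":"array","items":{"type":"array"}}},"required":["increments"]}

```bash
mkdir -p pics; python3 - <<'E'
from bench import robot
import cv2
for n in("top","scene"):
    im=robot.snapshot(n); cv2.imwrite(f"pics/{n}0.png",im)
    c=robot.get_calibration(n); print(n,c)
print(robot.get_obs())
E
```

```text
top {'vfov': 50.45546067852672, 'cx': 321.2948548637103, 'cy': 235.9380469618991, 'T': array([[ 0.00407444, -0.99533187,  0.09642549,  0.43374948],
       [-0.99998999, -0.00423359, -0.00144592, -0.0718971 ],
       [ 0.00184739, -0.09641863, -0.99533916,  1.28142555],
       [ 0.        ,  0.        ,  0.        ,  1.        ]])}
scene {'vfov': 45.88607788257534, 'cx': 307.0187478188139, 'cy': 229.2828028567037, 'T': array([[ 0.61828693, -0.31443627,  0.7203132 , -0.36986375],
       [-0.78581703, -0.23030218,  0.57397954, -0.79008708],
       [-0.01459028, -0.92091842, -0.3894822 ,  0.55854571],
       [ 0.        ,  0.        ,  0.        ,  1.        ]])}
{'time': 0.1, 'joint_positions': array([-1.29507459e+00,  8.78722160e-02,  1.37209106e+00, -4.15881745e-05,
        1.68362724e+00, -1.03090103e-01]), 'qvel': array([-0.00048748, -0.0017559 , -0.00388029,  0.00029317,  0.0008809 ,
       -0.00086966]), 'joint_torque': array([ 2.46449148e-03, -3.41252410e+01, -3.03301907e+01,  7.19799148e-02,
        3.03569867e-02, -1.00665654e-04]), 'tool_pos': array([ 0.20323442, -0.51047891,  0.18023226]), 'ee_rot': array([-3.13960114e+00, -1.64481641e-04,  3.78807033e-01]), 'wrist_force': array([0.52152775, 0.2820577 , 0.48212191]), 'wrist_torque': array([-0.03505467,  0.00456526, -0.02160989]), 'finger_force': 0.0, 'width': 0.09415663786253572}
```

View pics/top0.png

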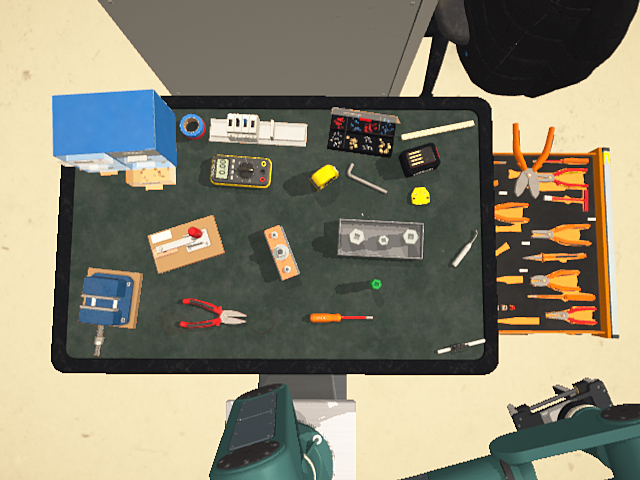

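View pics/scene0.png

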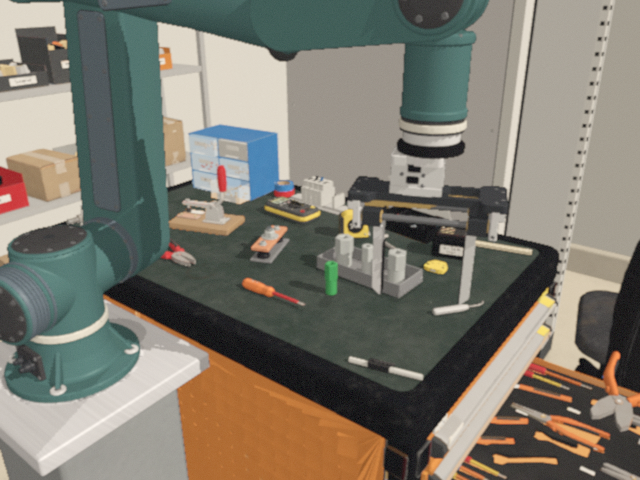

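The top view shows the tray at (380,240), with wide sockets at (357,236) and (410,236) and the slim one at (383,240). The nut is at (281,252) and the green look-alike at (376,284). I'll work out rough positions first, then refine them with the wrist camera.

```bash
cat > h.py <<'E'
import numpy as np, cv2
from bench import robot
def ray(c,uv,z):
    f=240/np.tan(np.radians(c["vfov"]/2)); T=c["T"]
    d=T[:3,:3]@np.array([(uv[0]-c["cx"])/f,(uv[1]-c["cy"])/f,1.])
    return T[:3,3]+d*(z-T[2,3])/d[2]
def proj(c,p):
    f=240/np.tan(np.radians(c["vfov"]/2)); T=c["T"]
    q=T[:3,:3].T@(np.asarray(p)-T[:3,3]); return np.array([c["cx"]+f*q[0]/q[2],c["cy"]+f*q[1]/q[2]])
def Rt(o):
    from scipy.spatial.transform import Rotation as R
    return R.from_euler("xyz",o["ee_rot"]).as_matrix()
def to(o,p):  # world target -> tool-axis shift in mm
    return np.round(Rt(o).T@(np.asarray(p)-o["tool_pos"])*1000,1)
E
python3 - <<'E'
from h import *
c=robot.get_calibration("top")
for n,uv,z in(("s1",(357,236),.07),("s2",(383,240),.07),("s3",(410,236),.07),("nut",(281,252),.055),("bolt1",(274,235),.044),("bolt2",(288,269),.044),("green",(376,284),.066),("cutter",(215,315),.01),("sd",(340,318),.01),("tape",(324,177),.06)): print(n,ray(c,uv,z).round(3))
o=robot.get_obs(); w=robot.get_calibration("wrist"); print(w["vfov"],(Rt(o).T@(w["T"][:3,3]-o["tool_pos"])).round(4)); print((Rt(o).T@w["T"][:3,:3]).round(3)); print(Rt(o).round(3))
print(to(o,[.41,-.215,.28]))
E
```

```text
s1 [ 0.551 -0.159  0.07 ]
s2 [ 0.542 -0.221  0.07 ]
s3 [ 0.552 -0.286  0.07 ]
nut [0.513 0.023 0.055]
bolt1 [0.555 0.042 0.044]
bolt2 [0.473 0.007 0.044]
green [ 0.437 -0.204  0.066]
cutter [0.36  0.188 0.01 ]
sd [ 0.354 -0.121  0.01 ]
tape [ 0.696 -0.08   0.06 ]
70.03491938585447 [ 0.0757 -0.     -0.2029]
[[ 0.001 -0.966 -0.259]
 [ 1.     0.001  0.   ]
 [-0.    -0.259  0.966]]
[[ 0.929  0.37  -0.001]
 [ 0.37  -0.929  0.002]
 [ 0.    -0.002 -1.   ]]
[ 301.4 -198.3  -99.3]
```

carry_out([
  [0,[35,-27.6,-1.5],0],
  [0,[35,-27.6,-1.5],0],
  [0,[35,-27.6,-1.5],0],
  [0,[35,-27.6,-1.5],0],
  [0,[35,-27.6,-1.5],0],
  [0,[35,-27.6,-1.5],0],
  [0,[35,-27.6,-1.5],0],
  [0,[35,-27.6,-1.5],0],
])

```text
time: 0.9
tool_pos: [0.3822, -0.2005, 0.193]
ee_rot: [-3.141, 0.0, 0.378]
wrist_force: [0.8, -0.3, -0.0]
width: 0.094
finger_force: 0.0
```

carry_out([
  [0,[35,-27.6,-1.5],0],
  [0,[35,-27.6,-1.5],0],
  [0,[35,-27.6,-1.5],0],
  [0,[35,-27.6,-1.5],0],
  [0,[35,-27.6,-1.5],0],
  [0,[35,-27.6,-1.5],0],
  [0,[0,0,0],-8.5],
  [0,[0,0,0],-8.5],
])

```text
time: 1.7
tool_pos: [0.5158, 0.0308, 0.2012]
ee_rot: [-3.14, 0.002, 0.685]
wrist_force: [-0.3, -0.2, 0.1]
width: 0.0939
finger_force: 0.0
```

carry_out([
  [0,[0,0,0],-8.5],
  [0,[0,0,0],-8.5],
  [0,[0,0,0],-8.5],
  [0,[0,0,0],-8.5],
  [0,[0,0,0],-8.5],
  [0,[0,0,0],-8.5],
  [0,[0,0,0],0],
  [0,[0,0,0],0],
])

```text
time: 2.5
tool_pos: [0.5156, 0.0292, 0.2018]
ee_rot: [-3.141, 0.0, 1.563]
wrist_force: [-0.3, -0.2, -0.8]
width: 0.0942
finger_force: 0.0
```

```bash
python3 - <<'E'
from h import *
o=robot.get_obs(); c=robot.get_calibration("wrist"); im=robot.snapshot("wrist"); cv2.imwrite("pics/nut1.png",im)
np.save("nutT.npy",c["T"]); print(o["tool_pos"],o["ee_rot"],c["cx"],c["cy"],proj(c,[.513,.023,.052]))
E
```

```text
[0.51556395 0.02920734 0.20184397] [-3.14082874e+00  4.97980859e-05  1.56252696e+00] 319.10595116806377 237.9579676218734 [316.2618489  226.02267301]
```

View pics/nut1.png

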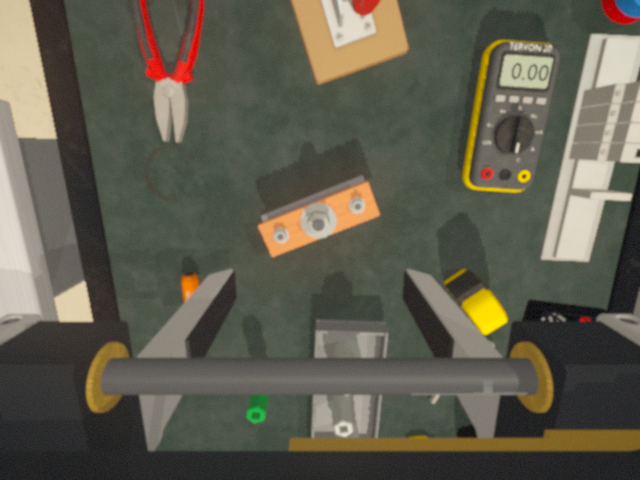

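The nut is at (318,221) on its washer, with the tray at the bottom between the fingers. I'll go lower for a finer look.

carry_out([
  [0,[-6,-2,35],0],
  [0,[0,0,35],0],
  [0,[0,0,35],0],
  [0,[0,0,0],0],
  [0,[0,0,0],0],
])

```text
time: 3.05
tool_pos: [0.5135, 0.0232, 0.0974]
ee_rot: [-3.141, 0.0, 1.565]
wrist_force: [0.5, 0.5, 0.6]
width: 0.0936
finger_force: 0.0
```

```bash
python3 - <<'E'
from h import *
o=robot.get_obs(); c=robot.get_calibration("wrist"); im=robot.snapshot("wrist"); cv2.imwrite("pics/nut2.png",im)
np.savez("nut2.npz",**c); print(o["tool_pos"],o["ee_rot"])
p=proj(c,[.513,.023,.052]);print(p)
x,y=int(p[0])-50,int(p[1])-40
cv2.imwrite("pics/nut2c.png",cv2.resize(im[y:y+75,x:x+100],None,fx=8,fy=8,interpolation=cv2.INTER_CUBIC)); print(x,y)
E
```

```text
[0.51354067 0.0232049  0.09741546] [-3.14061905e+00  4.89727617e-06  1.56459321e+00]
[317.6969188  249.43487651]
267 209
```

View pics/nut2c.png

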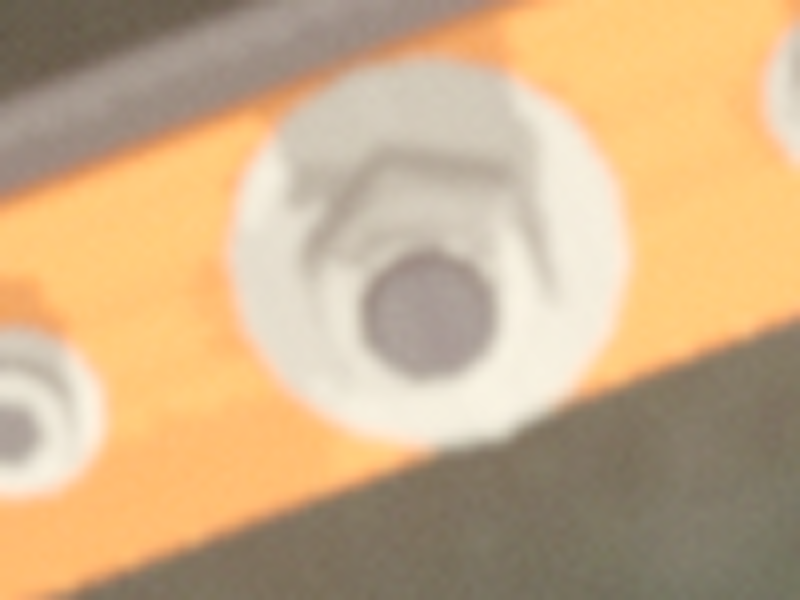

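```bash
python3 - <<'E'
from h import *
c=dict(np.load("nut2.npz"))
px=lambda u,v:(267+(u+.5)/8-.5,209+(v+.5)/8-.5)
w=ray(c,px(429,251),.038); s=ray(c,px(429,313),.060); print("washer",w,"stud",s)
m=(w+s)[:2]/2
P=[ray(c,px(*q),.038)[:2] for q in((310,260),(385,150),(520,170),(555,295))]
for p in P: d=p-m; print(np.linalg.norm(d).round(4),np.degrees(np.arctan2(d[1],d[0])).round(1)%60)
for a,b in zip(P,P[1:]): d=b-a; print("edge",np.linalg.norm(d).round(4),np.degrees(np.arctan2(d[1],d[0]))%60)
# unsharp enhanced rectification onto z=.050 plane, 40x40mm, 15 px/mm, world x -> right, y -> up
im=cv2.imread("pics/nut2.png")
cs=[(-.02,.02),(.02,.02),(.02,-.02),(-.02,-.02)]
dst=np.float32([[0,0],[600,0],[600,600],[0,600]])
src=np.float32([proj(c,[m[0]+a,m[1]+b,.038]) for a,b in cs])
r=cv2.warpPerspective(im,cv2.getPerspectiveTransform(src,dst),(600,600),flags=cv2.INTER_CUBIC)
g=cv2.createCLAHE(4,(4,4)).apply(cv2.cvtColor(r,cv2.COLOR_BGR2GRAY)); cv2.imwrite("pics/nut2r.png",g)
E
```

```text
washer [0.51493813 0.02660381 0.038     ] stud [0.51488368 0.02676628 0.06      ]
0.0118 4.599999999999994
0.0111 52.599999999999994
0.0122 42.1
0.0134 39.5
edge 0.0135 55.98193575420176
edge 0.0134 51.048400546896694
edge 0.0133 45.421791400058666
```

View pics/nut2r.png

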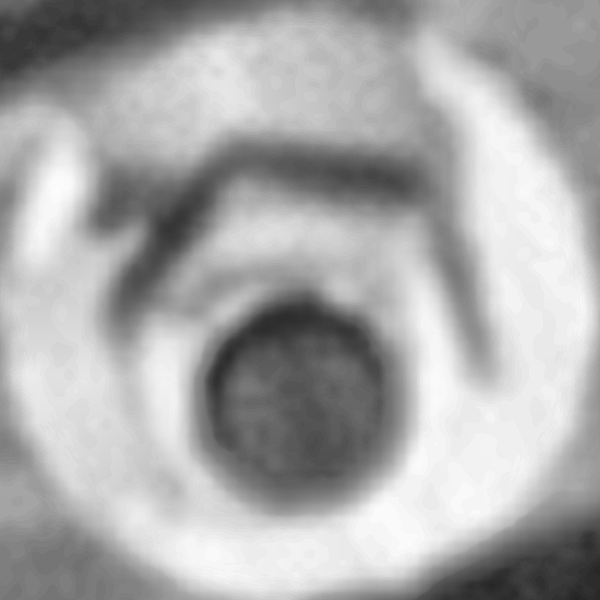

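The rectified view (15 px/mm, x right, y up) shows three flats with normals at about 19°, 83° and 147°. That puts the nut at about 23° mod 60, in line with the bar, and its centre at about (0.515, 0.027). Next is the tray.

carry_out([
  [0,[0,0,-45],0],
  [0,[-43,6,-20],0],
  [0,[-43,6,0],0],
  [0,[-43,6,0],0],
  [0,[-43,6,0],0],
  [0,[-43,6,0],0],
  [0,[-43,6,0],0],
  [0,[0,0,0],0],
])

```text
time: 3.9
tool_pos: [0.5494, -0.2408, 0.1647]
ee_rot: [3.138, 0.004, 1.559]
wrist_force: [0.2, 0.2, 0.9]
width: 0.0934
finger_force: 0.0
```

carry_out([
  [0,[0,0,0],0],
  [0,[0,0,0],0],
])

```text
time: 4.1
tool_pos: [0.5491, -0.2343, 0.1641]
ee_rot: [3.139, 0.001, 1.566]
wrist_force: [-0.3, -1.3, -0.5]
width: 0.094
finger_force: 0.0
```

```bash
python3 - <<'E'
from h import *
o=robot.get_obs(); c=robot.get_calibration("wrist"); im=robot.snapshot("wrist"); cv2.imwrite("pics/tray1.png",im)
np.savez("tray1.npz",**c); print(o["tool_pos"],o["ee_rot"])
# rectify onto z=.07: 3 px/mm, centre (.55,-.222), x right, y up
m=(.55,-.222); cs=[(-.07,.1),(.07,.1),(.07,-.1),(-.07,-.1)]
src=np.float32([proj(c,[m[0]+a,m[1]+b,.07]) for a,b in cs]); print(src)
dst=np.float32([[0,0],[420,0],[420,600],[0,600]])
cv2.imwrite("pics/tray1r.png",cv2.warpPerspective(im,cv2.getPerspectiveTransform(src,dst),(420,600),flags=cv2.INTER_CUBIC))
E
```

```text
[ 0.54909788 -0.2342916   0.16411563] [3.13908825e+00 7.71819350e-04 1.56633149e+00]
[[232.14555   99.08839 ]
 [405.11768   98.493904]
 [392.2732   321.3252  ]
 [246.63985  322.01135 ]]
```

View pics/tray1r.png

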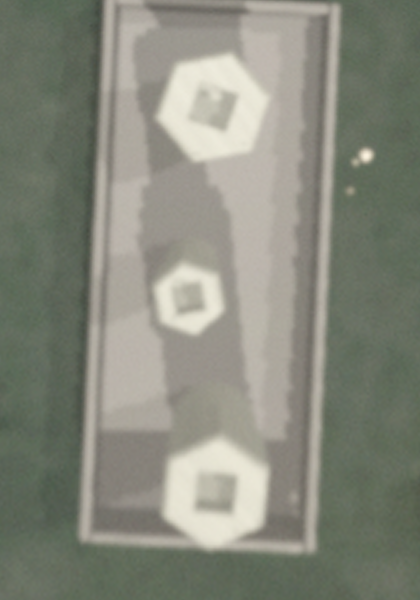

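The three hex tops are clear at rectified (213,106), (188,298) and (215,492). I'll measure their centres and orientations.

```bash
cat > tops.py <<'E'
from h import *
def tops(im,c,m=(.55,-.222),z=.07,rect=False):
    cs=[(-.07,.1),(.07,.1),(.07,-.1),(-.07,-.1)]
    src=np.float32([proj(c,[m[0]+a,m[1]+b,z]) for a,b in cs])
    dst=np.float32([[0,0],[1120,0],[1120,1600],[0,1600]])  # 8 px/mm
    g=cv2.cvtColor(cv2.warpPerspective(im,cv2.getPerspectiveTransform(src,dst),(1120,1600),flags=cv2.INTER_CUBIC),cv2.COLOR_BGR2GRAY)
    k=cv2.findContours((cv2.GaussianBlur(g,(9,9),0)>195).astype(np.uint8),cv2.RETR_EXTERNAL,cv2.CHAIN_APPROX_NONE)[0]
    for q in k:
        A=cv2.contourArea(q)/64
        if not 250<A<1500: continue
        q=cv2.convexHull(q); M=cv2.moments(q); u,v=M["m10"]/M["m00"],M["m01"]/M["m00"]
        msk=np.zeros_like(g); cv2.fillPoly(msk,[q],1); yy,xx=np.nonzero(msk)
        w=((xx-u)-1j*(yy-v)); ang=np.angle((w**6).sum())/6   # corners direction mod 60
        print("centre",np.round([m[0]-.07+u/8000,m[1]+.1-v/8000],4),"flat normal mod60",(np.degrees(ang)+30)%60,"AF",np.sqrt(A*2/np.sqrt(3)).round(1))
E
python3 - <<'E'
from tops import *
c=dict(np.load("tray1.npz")); tops(cv2.imread("pics/tray1.png"),c)
w=lambda u,v,z:ray(c,proj(c,[.48+u/3000,-.122-v/3000,.07]),z)[:2]
a,b=w(106,3,.028),w(83,543,.028); print("tray y angle",np.degrees(np.arctan2(*(a-b)[::-1])),a,b, w(336,6,.028),w(312,550,.028))
E
```

```text
centre [ 0.5518 -0.2863] flat normal mod60 54.682712243614056 AF 32.4
centre [ 0.543  -0.2215] flat normal mod60 9.889061113773494 AF 20.8
centre [ 0.5514 -0.1579] flat normal mod60 40.92900770913883 AF 33.3
tray y angle 87.56109832050349 [ 0.51052573 -0.11796305] [ 0.50177488 -0.32341797] [ 0.59803431 -0.11910447] [ 0.58890298 -0.32608127]
```

carry_out([
  [0,[38,1,0],0],
  [0,[38.4,1,0],0],
  [0,[0,0,0],6.3],
  [0,[0,0,0],6.3],
  [0,[0,0,30],6.3],
  [0,[0,0,20],0],
  [0,[0,0,0],0],
  [0,[0,0,0],0],
])

```text
time: 4.95
tool_pos: [0.5509, -0.1575, 0.113]
ee_rot: [3.141, -0.0, 1.237]
wrist_force: [-1.0, -1.3, 0.8]
width: 0.0939
finger_force: 0.0
```

```bash
python3 - <<'E'
from h import *
o=robot.get_obs(); print(o["tool_pos"],np.degrees(o["ee_rot"]),to(o,[.5514,-.1579,.049]))
E
```

```text
[ 0.55088119 -0.15753187  0.11298996] [ 1.79978415e+02 -2.27178542e-03  7.09007374e+01] [-0.2  0.6 64. ]
```

carry_out([
  [0,[0,0.5,34],0],
  [0,[0,0,30],0],
  [0,[0,0,0],0],
  [255,[0,0,0],0],
  [255,[0,0,0],0],
  [255,[0,0,0],0],
  [255,[0,0,0],0],
  [255,[0,0,0],0],
])

```text
time: 5.75
tool_pos: [0.5518, -0.159, 0.0492]
ee_rot: [3.14, 0.0, 1.236]
wrist_force: [-0.3, -0.5, 0.1]
width: 0.0576
finger_force: 0.0
```

carry_out([
  [255,[0,0,0],0],
  [255,[0,0,0],0],
  [255,[0,0,0],0],
  [255,[0,0,0],0],
])

```text
time: 6.15
tool_pos: [0.5512, -0.1588, 0.0482]
ee_rot: [-3.141, 0.0, 1.236]
wrist_force: [0.6, -1.0, -0.0]
width: 0.0253
finger_force: 0.0
```

The opening went below 34 mm with no force, so I'll look at what happened.

```bash
python3 - <<'E'
from h import *
o=robot.get_obs();print(o["width"],o["finger_force"],o["tool_pos"])
a=robot.snapshot("wrist"); b=robot.snapshot("scene")
cv2.imwrite("pics/g1.png",np.hstack([cv2.resize(a,(400,300)),cv2.resize(b[200:320,300:460],(400,300),interpolation=cv2.INTER_CUBIC)]))
E
```

```text
0.0253013393497247 0.0 [ 0.55119185 -0.15876901  0.048165  ]
```

View pics/g1.png

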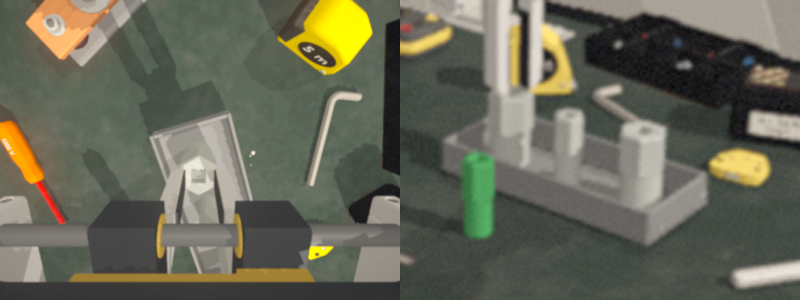

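```bash
python3 - <<'E'
from h import *
o=robot.get_obs();c=robot.get_calibration("wrist")
print(proj(c,[.5514,-.1579,.07]), proj(c,o["tool_pos"]), ray(c,(317,280),.07), ray(c,(317,280),.09))
for x in(-8,8):
  for y in(-13,13):
    p=o["tool_pos"]+Rt(o)@np.array([x,y,14])/1000; print(x,y,proj(c,p))
a=robot.snapshot("wrist"); cv2.imwrite("pics/g1w.png",cv2.resize(a[200:380,200:440],(800,600),interpolation=cv2.INTER_CUBIC))
E
```

```text
[318.1048299 282.4293946] [318.3451962  270.35623557] [ 0.55129414 -0.15630104  0.07      ] [ 0.5540671  -0.14869709  0.09      ]
-8 -13 [299.11601932 274.22506502]
-8 13 [337.63522984 274.25124949]
8 -13 [298.7724178  251.57558117]
8 13 [337.99558893 251.60399499]
```

View pics/g1w.png

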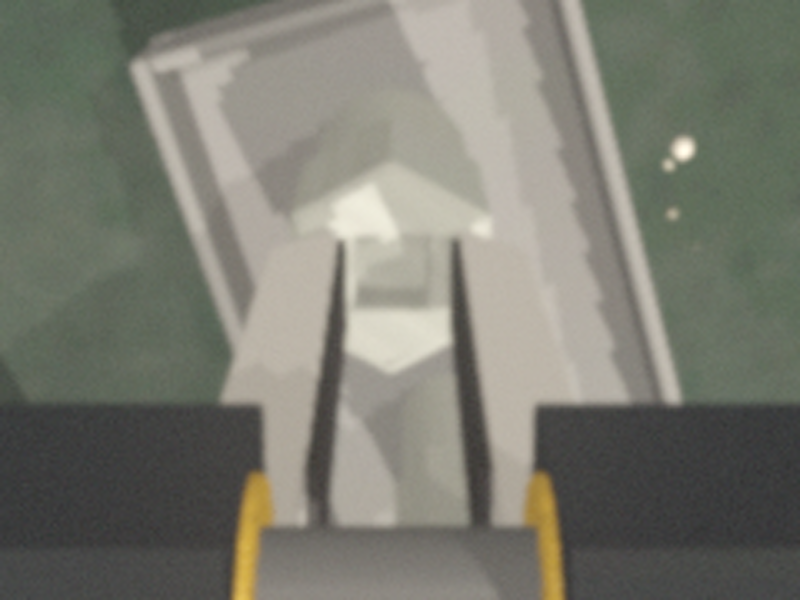

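The pads look centred, but they overlap the hex with no force reading. I'll let some time pass and see whether the width changes.

carry_out([
  [255,[0,0,0],0],
  [255,[0,0,0],0],
  [255,[0,0,0],0],
])

```text
time: 6.6
tool_pos: [0.5513, -0.1588, 0.0483]
ee_rot: [3.142, 0.0, 1.236]
wrist_force: [-0.5, 0.1, -0.1]
width: 0.0004
finger_force: 0.0
```

The fingers closed fully above the socket. In the picture the tips sit about 25 mm behind the TCP, not 14 mm ahead. I'll check the attribute and measure this.

```bash
python3 - <<'E'
from h import *
print(robot.tcp_to_tips,[a for a in dir(robot) if a[0]!="_"])
o=robot.get_obs(); print(o["width"],o["tool_pos"],o["ee_rot"],o["joint_positions"])
# tips in saved open-finger picture: project hypothetical tips; show edges
c=dict(np.load("tray1.npz")); R=c["T"][:3,:3]
im=cv2.imread("pics/tray1.png"); n2=cv2.imread("pics/nut2.png"); n1=cv2.imread("pics/nut1.png")
cv2.imwrite("pics/tips.png",np.vstack([np.hstack([cv2.resize(i[230:330,x:x+133],(399,300),interpolation=cv2.INTER_CUBIC) for x in(150,370)]) for i in (n1,n2)]))
f=240/np.tan(np.radians(c["vfov"]/2))
# camera rel. tool: pos (75.7,0,-202.9), axes
Rc=np.array([[0,-.966,-.259],[1,0,0],[0,-.259,.966]])
for z in(14,0,-10,-20,-25,-30):
    for x in(8,-8):
        q=Rc.T@(np.array([x,-47,z])-[75.7,0,-202.9]); print(z,x,(c["cx"]+f*q[0]/q[2]).round(1),(c["cy"]+f*q[1]/q[2]).round(1))
E
```

```text
0.014 ['IKError', 'close_job', 'get_calibration', 'get_obs', 'snapshot', 'tcp_to_tips']
0.00035339526959274613 [ 0.55126271 -0.15879053  0.04827227] [3.14155569e+00 8.27213797e-05 1.23574432e+00] [-3.79226013e-01  2.01770310e-01  1.50887134e+00 -8.18074140e-05
  1.43091042e+00 -4.41626020e-02]
14 8 248.2 251.9
14 -8 249.5 274.5
0 8 243.7 258.6
0 -8 245.1 282.5
-10 8 240.1 263.9
-10 -8 241.7 288.8
-20 8 236.2 269.8
-20 -8 237.9 295.8
-25 8 234.1 272.9
-25 -8 235.9 299.5
-30 8 231.9 276.2
-30 -8 233.8 303.4
```

View pics/tips.png

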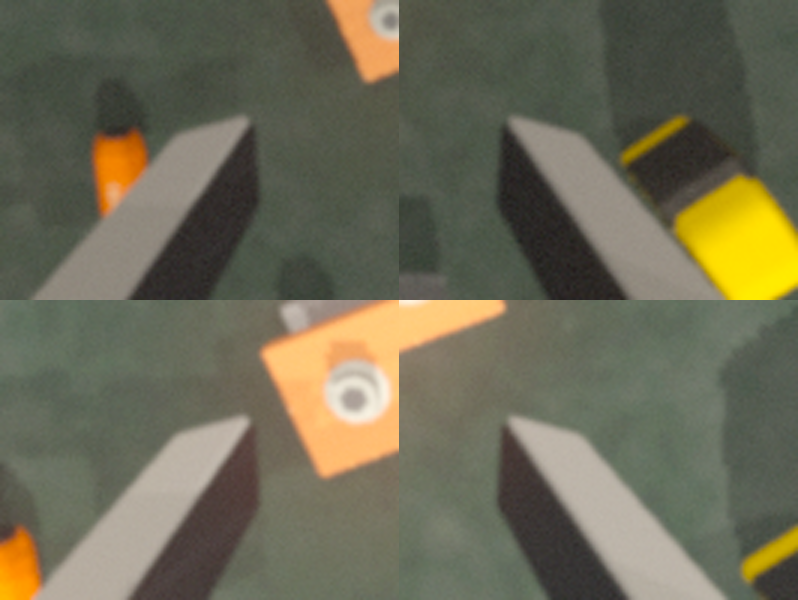

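The corners put the tips about 20–28 mm behind the reported TCP, so I have to go about 36 mm deeper than the text implies. I'll lift, half open and go down again.

carry_out([
  [119,[0.8,0,-30],0],
  [119,[0,0,0],0],
  [119,[0,0,0],0],
  [119,[0,0,0],0],
  [119,[0,0,0],0],
  [119,[0,0,0],0],
  [119,[0,0,0],0],
  [119,[0,0,0],0],
])

```text
time: 7.4
tool_pos: [0.5514, -0.158, 0.0779]
ee_rot: [-3.141, 0.0, 1.236]
wrist_force: [0.3, 0.0, -0.3]
width: 0.05
finger_force: 0.0
```

carry_out([
  [119,[0,0,20],0],
  [119,[0,0,15],0],
  [119,[0,0,10],0],
  [119,[0,0,10],0],
  [119,[0,0,9],0],
  [119,[0,0,0],0],
])

```text
time: 8.0
tool_pos: [0.5505, -0.1576, 0.0126]
ee_rot: [-3.139, -0.0, 1.236]
wrist_force: [-0.4, 0.6, 0.4]
width: 0.0501
finger_force: 0.0
```

carry_out([
  [255,[0,0,0],0],
  [255,[0,0,0],0],
  [255,[0,0,0],0],
  [255,[0,0,0],0],
  [255,[0,0,0],0],
])

```text
time: 8.5
tool_pos: [0.5516, -0.1581, 0.0151]
ee_rot: [3.141, 0.0, 1.236]
wrist_force: [-2.1, 1.7, 4.1]
width: 0.0341
finger_force: 30.0
```

It's gripped at 34.1 mm with 30 N. I'll lift it and carry it over the nut.

carry_out([
  [255,[0,0,-20],0],
  [255,[0,0,-38],0],
  [255,[0,0,-38],0],
  [255,[0,0,0],0],
  [255,[0,0,0],0],
  [255,[32.5,-19,0],0],
  [255,[32.5,-19,0],0],
  [255,[32.5,-19,0],0],
])

```text
time: 9.3
tool_pos: [0.5275, -0.0459, 0.1066]
ee_rot: [-3.136, 0.001, 1.235]
wrist_force: [0.8, -1.0, -2.0]
width: 0.0337
finger_force: 30.0
```

carry_out([
  [255,[32.5,-19,0],0],
  [255,[32.5,-19,0],0],
  [255,[0,0,0],6],
  [255,[0,0,0],6],
  [255,[0,0,0],5.8],
  [255,[0,0,0],0],
  [255,[0,0,0],0],
  [255,[0,0,0],0],
])

```text
time: 10.1
tool_pos: [0.5146, 0.0266, 0.109]
ee_rot: [-3.14, 0.001, 0.926]
wrist_force: [0.8, -0.1, -2.7]
width: 0.0337
finger_force: 30.0
```

```bash
python3 - <<'E'
from h import *
o=robot.get_obs(); print(o["tool_pos"],np.degrees(o["ee_rot"]),o["wrist_force"],o["width"],o["finger_force"],to(o,[.5149,.0267,.049]))
E
```

```text
[0.51459036 0.02662299 0.10897906] [-1.79899318e+02  6.99337387e-02  5.30733918e+01] [ 0.84686825 -0.11097033 -2.69080656] 0.033682641597418864 29.956771731376648 [ 0.3  0.3 60. ]
```

carry_out([
  [255,[0,0,20],0],
  [255,[0,0,14],0],
  [255,[0,0,0],0],
  [255,[0,0,4],0],
  [255,[0,0,3],0],
  [255,[0,0,2],0],
  [255,[0,0,0],0],
])

```text
time: 10.8
tool_pos: [0.5153, 0.0267, 0.0674]
ee_rot: [3.141, -0.0, 0.925]
wrist_force: [-0.1, 0.0, -2.6]
width: 0.034
finger_force: 30.0
```

carry_out([
  [255,[0,0,1.5],0],
  [255,[0,0,1.5],0],
  [255,[0,0,1],0],
  [255,[0,0,0],0],
])

```text
time: 11.2
tool_pos: [0.5151, 0.0267, 0.0631]
ee_rot: [-3.141, 0.0, 0.925]
wrist_force: [-0.7, -0.0, -2.2]
width: 0.034
finger_force: 30.0
```

carry_out([
  [255,[0,0,1],0],
  [255,[0,0,1],0],
  [255,[0,0,0],0],
])

```text
time: 11.5
tool_pos: [0.5152, 0.0266, 0.0611]
ee_rot: [3.142, 0.0, 0.925]
wrist_force: [-0.7, -0.0, -2.1]
width: 0.0343
finger_force: 30.0
```

carry_out([
  [255,[0,0,1],0],
  [255,[0,0,1],0],
  [255,[0,0,0],0],
])

```text
time: 11.8
tool_pos: [0.5151, 0.0264, 0.0591]
ee_rot: [3.141, 0.001, 0.925]
wrist_force: [0.0, -0.6, -3.2]
width: 0.0339
finger_force: 30.0
```

carry_out([
  [255,[0,0,1.5],0],
  [255,[0,0,1.5],0],
  [255,[0,0,0],0],
])

```text
time: 12.1
tool_pos: [0.5151, 0.0264, 0.0559]
ee_rot: [3.142, 0.001, 0.925]
wrist_force: [0.1, -1.9, -2.3]
width: 0.0335
finger_force: 30.0
```

carry_out([
  [255,[0,0,1.5],0],
  [255,[0,0,1.5],0],
  [255,[0,0,0],0],
])

```text
time: 12.4
tool_pos: [0.5151, 0.0264, 0.053]
ee_rot: [3.142, 0.001, 0.925]
wrist_force: [-0.8, -2.8, -2.0]
width: 0.0337
finger_force: 30.0
```

carry_out([
  [255,[-0.3,0.3,0],0],
  [255,[0,0,1.5],0],
  [255,[0,0,1],0],
  [255,[0,0,0],0],
])

```text
time: 12.8
tool_pos: [0.5151, 0.0263, 0.0505]
ee_rot: [-3.141, 0.0, 0.925]
wrist_force: [-1.3, -1.5, -1.5]
width: 0.0337
finger_force: 30.0
```

carry_out([
  [255,[0,0,1],0],
  [255,[0,0,0],0],
  [255,[0,0,0],0],
])

```text
time: 13.1
tool_pos: [0.5151, 0.0263, 0.0496]
ee_rot: [-3.141, 0.0, 0.925]
wrist_force: [-2.0, -1.6, -2.1]
width: 0.0341
finger_force: 30.0
```

carry_out([
  [255,[0,0,0.5],0],
  [255,[0,0,0.5],0],
  [255,[0,0,0],0],
])

```text
time: 13.4
tool_pos: [0.5152, 0.0263, 0.0491]
ee_rot: [-3.141, 0.0, 0.925]
wrist_force: [-3.3, -1.9, 0.4]
width: 0.0336
finger_force: 30.0
```

carry_out([
  [255,[0,0,0.5],0],
  [255,[0,0,0],0],
  [255,[0,0,0],0],
])

```text
time: 13.7
tool_pos: [0.5152, 0.0264, 0.0491]
ee_rot: [3.142, -0.0, 0.925]
wrist_force: [-5.0, -1.0, 5.8]
width: 0.0337
finger_force: 30.0
```

The socket bottomed out on the washer at the expected height, pressing with about 8 N. One last check picture before handing in.

```bash
python3 - <<'E'
from h import *
b=robot.snapshot("scene"); cv2.imwrite("pics/fin.png",cv2.resize(b[170:320,230:430],(800,600),interpolation=cv2.INTER_CUBIC))
o=robot.get_obs(); print(o["tool_pos"],o["wrist_force"],o["finger_force"])
E
```

```text
[0.51521891 0.02635148 0.04906828] [-5.94351327 -2.01752184  5.13468075] 29.9726602435112
```

View pics/fin.png

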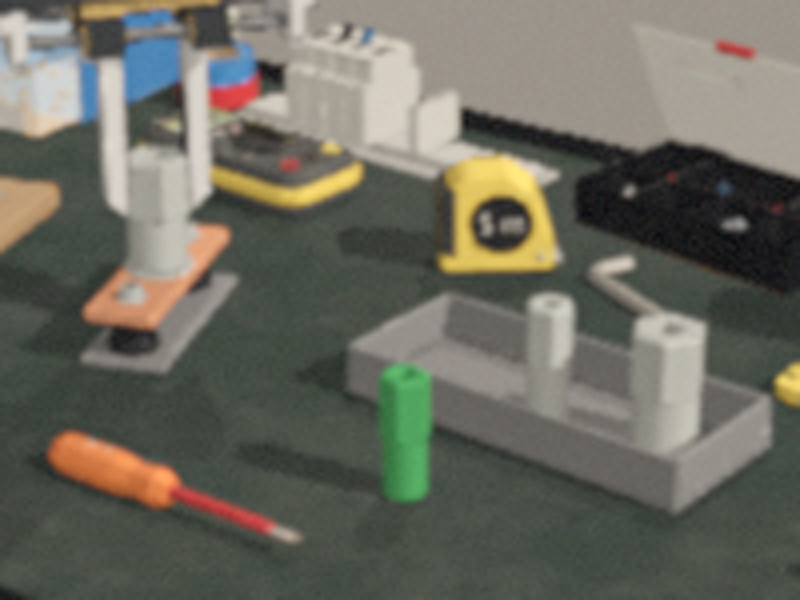

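The socket stands fully down on the washer at crop (160,270), held in the gripper. The other two are upright in the tray at (550,355) and (668,385). Handing in.

```bash
python3 -c "
from bench import robot
print(robot.close_job())"
```

```text
the job is handed in; nothing more can be done
None
```

The first socket I tried fits: it is fully down on the nut, upright and still gripped, the other two stand in the tray, and the job is handed in (no verdict was returned).

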